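# Check a clutch spring on the bench spring tester

## Task

A clutch spring stands in the lever spring tester, and the brass rider on its scale is clamped at the spring's fitted length. With a fingertip press the lever down by its thumb rest until the long pointer is level with the rider, without pressing past it, and hold it there for about a second so that the load reading settles; then ease the lever gently back up until it rests at the top and take the hand away - do not let it fly back. Do not move the rider or anything lying on the bench.

Things in the scene. Friction and masses are not known exactly. Their poses are not given: they have to be found in the camera images.
- tester: Lever spring tester screwed to the bench: green base 275 (x) by 130 (y) by 18 mm centred at x = 10 mm. Origin: on the bench top under the base. x runs along the lever from free end to hinge, y from the quadrant's side to the readout's side, z up. Hinge axis parallel to y at x = 100, z = 86 mm, between cheeks 104 mm high. Spring in its cup at x = 20, y = 0. Thumb rest clear below.
- thumb_rest (a point): Centre of the top face of the round black rubber thumb rest, 38 mm across, 6 mm thick, on the free corner of the lever on the readout's side; moves with it. At rest at x = -90, y = 30, z = 97 mm in the tester's frame, 190 mm from the hinge axis; it goes down about 1.9 mm per 0.01 rad of the lever, nearly straight.
- hinge_point (a point): Point on the lever's hinge axis, at x = 100, y = 0, z = 86 mm in the tester's frame. The lever is a steel bar 50 mm wide, 10 mm thick, level at rest, from here to its free end at tester x = -113 mm, where it widens to a cross piece 46 (x) by 85 (y) mm that carries the thumb rest.
- readout (a point): Centre of the top face of the grey digital load readout on the base's lobe, a box 84 (x) by 70 (y) mm, its top 46 mm above the bench; at x = 30, y = 92 mm in the tester's frame. Its blank window shows nothing that matters here.
- quadrant_top (a point): Top of the rim of the white quadrant scale, a thin open upright sector in the tester's plane y = -52 mm, centred on the hinge, rim at 135 mm radius; at x = 100, z = 221 mm in the tester's frame. It stretches 60 mm from here towards the free end. Pointer and rider reach z = 232 mm.
- pointer_tip (a point): Tip of the long thin dark steel pointer (4.5 mm wide at the tip) that stands up from the lever's hinge along the outer face of the quadrant, 146 mm from the hinge axis. Upright at rest; it swings towards the lever's free end as the lever goes down, about 1.46 mm for each 0.01 rad.
- rider_tip (a point): Tip of the small brass rider (16 mm wide clamp with a fin 4.5 mm wide) on the quadrant's rim, 146 mm from the hinge axis and 8.5 mm beside the pointer's plane. Its x axis is tangent to the rim and points away from the lever's free end: the pointer starts on its +x side and is level with it at x = 0.
- lever (a joint): Angle of the lever in rad: 0 at rest at the top against its stop, growing as it is pressed down, stop at 0.28. The spring pushes back at the thumb rest with about 3 N at the start, rising about 0.42 N per 0.01 rad (about 12 N at 0.2 rad), and sends the lever up by itself, fast if it is let go.
- rider (a joint): Angle at which the rider is clamped, in rad, on the same scale as the lever: pointer and rider are level when the lever's angle equals it. Between 0.12 and 0.22; held by friction only.
- spare_spring: Spare coil spring standing loose near the lever's free end, 29 mm across, 41 mm high. Origin: middle of its underside.
- socket: Steel spark-plug socket standing loose beside the tester, 26 mm across, 38 mm high. Origin: middle of its underside.
- spark_plug: Spark plug lying loose beside the tester, 70 mm long, 21 mm thick. Origin: under its hexagon, on the bench.
- jar: Clear jar with a screw lid, 84 mm across, 115 mm high, loose. Origin: middle of its underside.
- ignition_coil: Black cylindrical ignition coil on a steel foot, about 120 mm long, 60 wide and 54 mm high, loose. Origin: middle of its underside.
- points_plate: Round aluminium contact-breaker plate, 104 mm across, 19 mm high, lying loose. Origin: middle of its underside.
- plug_box: Small spark-plug carton, 78 by 27 by 27 mm, loose. Origin: middle of its underside.
- tub: Flat round white tub with a clear lid, 99 mm across, 45 mm high, loose. Origin: middle of its underside.

How it is judged (in metres and radians):
On the way:
1. the fingers hold the pointer level with the rider (within 5 mm) for 0.6 s (x of pointer_tip in the frame of rider_tip between -0.005 and 0.005 m and contact force between the fingers and tester above 1 N), for 0.6 s.
At the end, for the whole second after the job is handed in: After the pointer was held level with the rider (within 5 mm, at least 0.6 s), the lever is back at rest at the top (within 0.015 rad) and the rider is where it was clamped (within 4 mm) (value of joint lever below 0.015 rad and velocity of joint lever between -0.05 and 0.05 rad/s and distance of rider_tip from where it was at the start of the episode below 0.004 m); the robot touches nothing.
It fails at once if the pointer goes more than 8 mm past the rider (x of pointer_tip in the frame of rider_tip below -0.008 m).
It fails at once if the lever flies back (faster than 1 rad/s, 0.19 m/s at the thumb rest) (velocity of joint lever below -1 rad/s).
It fails at once if the rider is shifted by more than 4 mm (distance of rider_tip from where it was at the start of the episode above 0.004 m).
It fails at once if something lying on the bench is moved by more than 15 mm (distance of any of spare_spring, socket, spark_plug, jar, ignition_coil, points_plate, plug_box, tub from where it was at the start of the episode above 0.015 m).
It also fails if it takes over 35 s, if anything falls off the work surface, if the arm or the gripper's body presses on something with over 40 N, if the wrist force passes 120 N, or if a joint passes its speed limit or range.

## Robot

A 6-joint arm with a two-finger parallel gripper is mounted at the origin on the work surface. World frame = base frame: x ahead of the robot, y to its left, z up, the work surface at z = 0. Lengths are in mm, angles in rad, forces in N, time in s.
With the tool pointing down it reaches from about 275 to 750 mm from the base axis. Payload 10.2 kg.
Tool frame: the origin (TCP) lies between the finger pads; the fingertips stand 17 mm ahead of it and the grasp point (between the pads) lies 2 mm behind it; z points along the fingers, y is the line along which they close (so a half turn about z gives the same grasp; the last joint's range is limited). The gripper opens to 85 mm and grips with 20 to 120 N. Pads are 22 mm wide; open, the fingers measure 114 mm over their backs; the gripper's body (76 mm by 85 mm) begins 54 mm behind the grasp point. The pads swing forward as they close: fully open they stand 13 mm farther back than shut.
Start: joints at [0.9, 0.313, 1.498, -0, 1.331, -0.223], TCP at [227.329, 473.236, 248.294] pointing down, gripper open.
Joint ranges: [-2.94, 2.94], [-0.97, 2.17], [0.19, 2.56], [-1.23, 4.37], [0.02, 3.11], [-2.88, 2.88]. Speed limits (rad/s): [2.39, 2.39, 3.01, 3.14, 3.14, 3.14].

## Interface

Orientations are given as a unit quaternion [w, x, y, z].
In Python, from rig import * gives the robot as it stands.
- The arm moves only by the tool step_arm, never from a script. Its argument "commands" is text: rows parted by semicolons, each of 7 numbers parted by spaces: the opening, from 0 (shut) to 1 (fully open), then the shift along the tool's x, y, z in cm, then the turn, a rotation vector about the tool's x, y, z in rad. In form: hand x y z rx ry rz; .... A call has 1 to 20 rows; each row is the pose to reach, as a shift and turn from the pose commanded when the call began, along the tool's axes at that moment; what a row does not reach only later rows make up. A row lasts 1/12 s, in which the tool goes at most 41.7 mm and 7.16 degrees, less where a joint would pass 70% of its speed; a pose out of reach is approached as far as the arm can. A call with a gripper value outside its range is refused whole. The fingers move at their own pace and stop on an object; "newtons" is the grip in N (left out, the last holds). Time passes only in rows, so rows that repeat a pose let the fingers close. It gives the time, the measured TCP pose, the force, the opening and the grip force at its end, in the units of the state.
- sense(): the state, without advancing time (a new reading comes with each control period).
- capture(name): name is "side" or "top" or "wrist"; returns the picture (400x640x3 uint8, red, green, blue); there is no depth.
- camera_model(name): a dict with "mtx" (3x3 intrinsics, pixels), "eye" and "rotation" of the camera in the world. Camera axes: x right, y down, z forward; pixel columns grow to the right and rows downward; lengths in mm; the calibration is good to about 2 mm. A picture is of the moment at which its call begins: read the wrist's pose just before it. camera_model takes no time and is no camera call; for the wrist camera it gives the pose at the moment of the call.
- finish_job(): hands the job in; it is judged then, once.
Trained networks look in the newest picture that a camera, given by its name, has taken for a name from the list of things; names that differ only in an ending like _2 or _b are one class to them, and where a whole thing is asked for, a point or a joint stands for the part that bears it (a point fixed in the world has none). Each returns a list of dicts, best first, with "score" (0 to 1); they miss things now and then, are a little off and sometimes report something else, mostly with a low value. They report only what shows in the picture. A call takes as long as a camera call.
- search_frame(camera, label): "rect" ([centre column, centre row, width, height] in pixels, round what is visible of it).
- trace(camera, label): "mask" (400x640 bool, what is visible of it) and "rect" ([centre column, centre row, width, height] in pixels, round what is visible of it).
- spot_point(camera, label): "xy" ([column, row] in pixels: a listed point, or the origin of a listed thing).
The state is a dict: "time_s": time; "joints": joint angles; "dq": joint speeds; "tau": joint torques, N m; "eef_pos": TCP position; "ee_rot": TCP orientation; "force": force on the tool from outside, world axes, zero at the start; "wrist_torque": the same for the moment, N m; "grip_width": opening from 0.0 (shut) to 1.0 (fully open); "grip_force": force on a finger pad.
Only numpy, scipy, OpenCV 4.12 (cv2) and the standard library are available. Lean on these libraries where they do the work, as an engineer would, in place of code of your own. Each camera call takes 0.05 s, during which the arm holds its last target. There are 200 camera calls.

## Working session

There is one attempt and no reset: what is moved stays moved. The work goes in short steps, Python scripts to look and compute and a tool call to move; the robot and the scene stay as the last step left them, time stands still between calls to the robot, and variables do not carry over. Pictures are saved under pics/ and viewed, at most 10 in all, crops included, and the job is handed in when it is done.

Besides the shell and the picture viewer there is one more tool, called after "Request:" in YAML: its name, and indented under it one key for each argument. step_arm: Moves the arm, as the interface text tells. Its arguments: {"type":"object","properties":{"commands":{"type":"string"},"newtons":{"type":"number"}},"required":["commands"]}

```bash
mkdir -p pics; cat > h.py <<'E'
from rig import *
import numpy as np, cv2
from scipy.spatial.transform import Rotation as R
def ray(cam,uv,m=None):
    m=m or camera_model(cam); K=np.array(m["mtx"]);r=np.array(m["rotation"]).reshape(3,3)
    d=r@np.linalg.inv(K)@np.array([uv[0],uv[1],1.]); return np.array(m["eye"],float),d/np.linalg.norm(d)
def tri(rays):
    A=np.zeros((3,3));b=np.zeros(3)
    for o,d in rays:
        P=np.eye(3)-np.outer(d,d);A+=P;b+=P@o
    p=np.linalg.solve(A,b); return p,[np.linalg.norm((np.eye(3)-np.outer(d,d))@(p-o)) for o,d in rays]
def proj(cam,p,m=None):
    m=m or camera_model(cam);r=np.array(m["rotation"]).reshape(3,3)
    q=np.array(m["mtx"])@(r.T@(np.array(p)-np.array(m["eye"])));return q[:2]/q[2]
E
python3 - <<'E'
from h import *
for c in ["side","top","wrist"]:
    im=capture(c); cv2.imwrite(f"pics/{c}0.png",im[:,:,::-1])
P={}
for c in ["side","top","wrist"]:
    for l in ["thumb_rest","hinge_point","readout","quadrant_top","pointer_tip","rider_tip","tester"]:
        r=spot_point(c,l)
        if r: P[c,l]=r[0]["xy"];print(c,l,np.round(r[0]["xy"],1),round(r[0]["score"],2))
for l in ["thumb_rest","hinge_point","readout","quadrant_top","pointer_tip","rider_tip","tester"]:
    rs=[ray(c,P[c,l]) for c in ["side","top","wrist"] if (c,l) in P]
    if len(rs)>1: p,e=tri(rs);print(l,p.round(1),np.round(e,1))
print(camera_model("side")["eye"],camera_model("top")["eye"],sense())
E
```

```text
side thumb_rest [310.6 213.9] 0.89
side hinge_point [326.7 180.6] 0.65
side readout [297.2 204.6] 0.57
side quadrant_top [341.1 150.9] 0.81
side rider_tip [343.3 149.3] 0.48
side tester [321.3 223.7] 0.7
top thumb_rest [312.7 218.7] 0.58
top hinge_point [264.6 197.8] 0.75
top readout [311.  216.1] 0.51
top quadrant_top [262.1 177.1] 0.66
top rider_tip [403.6 190.2] 0.62
top tester [286.1 208.5] 0.87Traceback (most recent call last):
  File "<stdin>", line 10, in <module>
  File "h.py", line 5, in ray
    m=m or camera_model(cam); K=np.array(m["mtx"]);r=np.array(m["rotation"]).reshape(3,3)
                                                     ~~~~~~~~~~~~~~~~~~~~~~~~~~~~~~~^^^^^
ValueError: cannot reshape array of size 4 into shape (3,3)
```

```bash
sed -i 's/r=np.array(m\["rotation"\]).reshape(3,3)/r=R.from_quat(np.roll(m["rotation"],-1)).as_matrix()/' h.py
python3 - <<'E'
from h import *
print(camera_model("side"),camera_model("top"),sense())
P={"thumb_rest":([310.6,213.9],[312.7,218.7]),"hinge_point":([326.7,180.6],[264.6,197.8]),"quadrant_top":([341.1,150.9],[262.1,177.1]),"tester":([321.3,223.7],[286.1,208.5])}
for l,(a,b) in P.items():
    p,e=tri([ray("side",a),ray("top",b)]);print(l,p.round(1),np.round(e,1))
E
```

```text
{'mtx': array([[465.88121125,   0.        , 318.70581938],
       [  0.        , 465.88121125, 196.96066166],
       [  0.        ,   0.        ,   1.        ]]), 'eye': array([  431.42302377, -1135.93291767,   904.88164784]), 'rotation': array([-0.47389071,  0.87861402, -0.04764019,  0.0345748 ])} {'mtx': array([[501.78416725,   0.        , 314.45741057],
       [  0.        , 501.78416725, 207.32395706],
       [  0.        ,   0.        ,   1.        ]]), 'eye': array([ 198.2138093 ,  -27.70607181, 1922.40891123]), 'rotation': array([-0.07797374,  0.72302756, -0.68222685,  0.07561592])} {'time_s': 1.2, 'joints': array([ 8.99618564e-01,  3.12904733e-01,  1.49774343e+00,  1.15802321e-05,
        1.33094924e+00, -2.23424437e-01]), 'dq': array([-9.99435115e-05, -2.01379464e-03, -9.73238660e-06,  1.10828606e-03,
        2.24652129e-04,  2.66703859e-04]), 'tau': array([-1.96490978e-04, -4.12167335e+01, -2.59908235e+01, -1.13128838e-04,
        5.26680760e-04,  3.00710974e-05]), 'eef_pos': array([227.31614341, 473.23926524, 248.27538689]), 'ee_rot': array([-6.09765335e-06,  2.22012540e-01,  9.75043810e-01,  2.92726848e-07]), 'force': array([0.28556804, 0.15809573, 0.37193061]), 'wrist_torque': array([-0.01281401,  0.01961818,  0.04374746]), 'grip_force': 0.0, 'grip_width': 1.0026178221190711}
thumb_rest [554.9  -5.9  99.1] [2.7 2.7]
hinge_point [625.7 178.2  99.7] [0.7 0.7]
quadrant_top [672.5 180.7 208.1] [3.1 3.1]
tester [607.8 102.9 -19.7] [8. 8.]
```

View pics/side0.png

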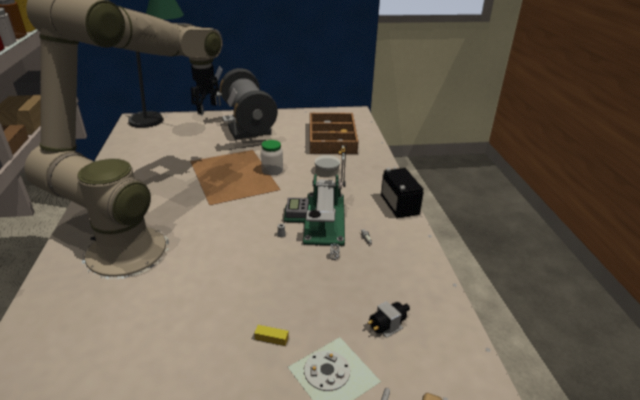

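View pics/top0.png

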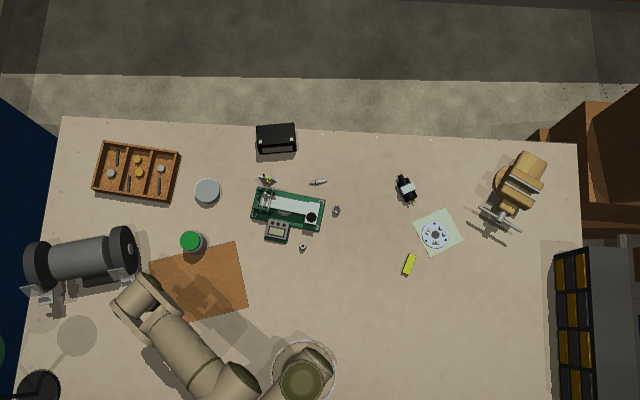

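```bash
python3 - <<'E'
from h import *
s=sense();m=camera_model("wrist");T=R.from_quat(np.roll(s["ee_rot"],-1)).as_matrix()
C=R.from_quat(np.roll(m["rotation"],-1)).as_matrix()
print(m["mtx"],T.T@(m["eye"]-s["eef_pos"]),"\n",T.T@C, "\n",T)
E
```

```text
[[349.51836085   0.         314.47299245]
 [  0.         349.51836085 203.32258276]
 [  0.           0.           1.        ]] [  80.71259739   -0.35914598 -125.50474299] 
 [[ 2.98050320e-05 -9.49167015e-01 -3.14772898e-01]
 [ 9.99999263e-01  4.10461290e-04 -1.14301870e-03]
 [ 1.21411773e-03 -3.14772631e-01  9.49166327e-01]] 
 [[-9.01420864e-01  4.32943906e-01 -1.17609802e-05]
 [ 4.32943906e-01  9.01420864e-01  3.27835402e-06]
 [ 1.20209364e-05 -2.13666802e-06 -1.00000000e+00]]
```

Request:
step_arm:
  commands: "0 0 0 -3 0 0 0; 0 -2 -1 -7 0 0 0; 0 -5 -2.3 -7.2 0 0 0; 0 -8 -3.7 -7.2 0 0 0; 0 -11 -5 -7.2 0 0 0; 0 -14 -6.4 -7.2 0 0 0; 0 -17 -7.8 -7.2 0 0 0; 0 -20 -9.2 -7.2 0 0 0; 0 -23 -10.6 -7.2 0 0 0; 0 -26 -12 -7.2 0 0 0; 0 -29 -13.3 -7.2 0 0 0; 0 -32 -14.7 -7.2 0 0 0; 0 -35 -16.1 -7.2 0 0 0; 0 -38 -17.5 -7.2 0 0 0; 0 -41 -18.9 -7.2 0 0 0; 0 -44 -20.3 -7.2 0 0 0; 0 -47 -21.6 -7.2 0 0 0; 0 -49 -22.5 -7.2 0 0 0; 0 -49.8 -22.9 -7.2 0 0 0; 0 -49.8 -22.9 -7.2 0 0 0"

```text
time_s: 2.87
eef_pos: [577.7, 50.0, 319.6]
ee_rot: [-0.0, 0.223, 0.975, -0.0]
force: [0.6, 0.6, 0.8]
grip_width: -0.002
grip_force: 0.0
```

```bash
cat > look.py <<'E'
from h import *
import sys,pickle
n=sys.argv[1]; m=camera_model("wrist");im=capture("wrist");cv2.imwrite(f"pics/w{n}.png",im[:,:,::-1])
D={}
for l in ["thumb_rest","hinge_point","readout","quadrant_top","pointer_tip","rider_tip","tester"]:
    r=spot_point("wrist",l)
    if r: D[l]=r[0]["xy"];print(l,[(np.round(q["xy"],1),round(q["score"],2)) for q in r[:2]])
pickle.dump((m,D),open(f"w{n}.pkl","wb")); s=sense();print(s["time_s"],s["eef_pos"],s["joints"])
E
python3 look.py 1
```

```text
thumb_rest [(array([267.2, 178.9]), 0.93)]
hinge_point [(array([455.7, 150.3]), 0.75)]
readout [(array([361.7,  83.2]), 0.76)]
quadrant_top [(array([539.1, 254.1]), 0.88), (array([111.5, 343. ]), 0.63)]
pointer_tip [(array([550. , 271.3]), 0.57), (array([456. , 150.1]), 0.48)]
tester [(array([353.4, 159. ]), 0.84)]
3.2667 [576.75420419  51.91815259 320.60260928] [-1.12459854e-01  3.99035297e-01  1.19144364e+00  6.40007230e-05
  1.55067985e+00 -1.23649120e+00]
```

View pics/w1.png

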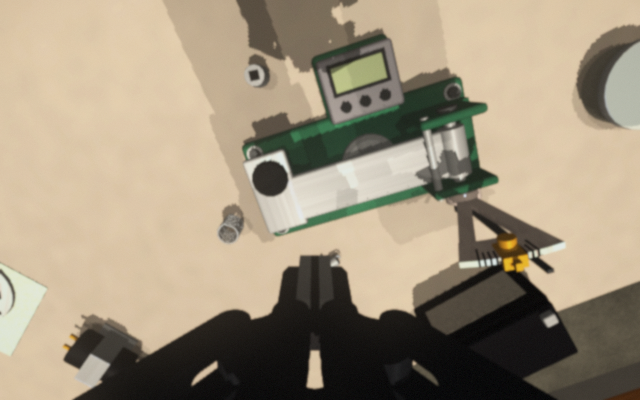

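```bash
cat > fit.py <<'E'
from h import *
import pickle
from scipy.optimize import least_squares
L={"thumb_rest":[-90,30,97],"hinge_point":[100,0,86],"readout":[30,92,46],"quadrant_top":[100,-52,221],"pointer_tip":[100,-58,232]}
def W(p,q):
    c,s=np.cos(p[2]),np.sin(p[2]); q=np.array(q); return np.array([p[0]+c*q[0]-s*q[1],p[1]+s*q[0]+c*q[1],q[2]])
E
python3 - <<'E'
from fit import *
m,D=pickle.load(open("w1.pkl","rb"));D["thumb_rest"]=[270,178]; D["pointer_tip"]=[551,271]
def f(p): return np.concatenate([proj("wrist",W(p,L[k]),m)-D[k] for k in D if k in L])
r=least_squares(f,[603,76,1.36],loss="soft_l1");print(r.x,r.fun.reshape(-1,2).round(1),[k for k in D if k in L])
for k in L: print(k,W(r.x,L[k]).round(1))
for y in(-58,-66.5,-49.5):
  print(y,[proj("wrist",W(r.x,[100-146*np.sin(a),y,86+146*np.cos(a)]),m).round(0) for a in (0,.12,.17,.22)])
im=cv2.imread("pics/w1.png")[180:300,430:590];cv2.imwrite("pics/c1.png",cv2.resize(im,None,fx=5,fy=5,interpolation=cv2.INTER_CUBIC))
E
```

```text
[608.24034339  88.87761636   1.41275408] [[ 0.   0.5]
 [-0.6  1.3]
 [ 0.6 -0.8]
 [ 0.7  0.4]
 [-0.6 -1.6]] ['thumb_rest', 'hinge_point', 'readout', 'quadrant_top', 'pointer_tip']
thumb_rest [564.4   4.7  97. ]
hinge_point [624.  187.6  86. ]
readout [522.1 133.   46. ]
quadrant_top [675.3 179.4 221. ]
pointer_tip [681.3 178.5 232. ]
-58 [array([550., 269.]), array([524., 275.]), array([512., 277.]), array([501., 278.])]
-66.5 [array([551., 280.]), array([525., 285.]), array([514., 287.]), array([502., 289.])]
-49.5 [array([549., 259.]), array([522., 265.]), array([511., 267.]), array([499., 268.])]
```

View pics/c1.png

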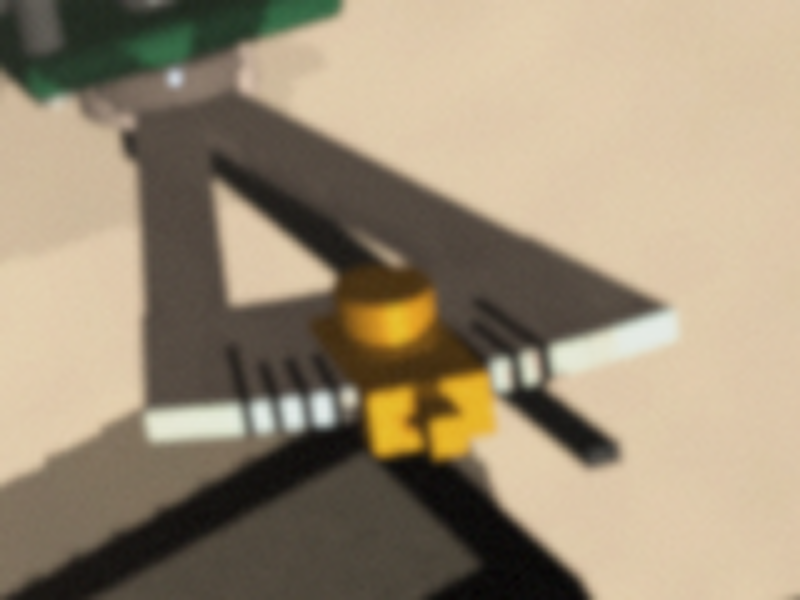

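Request:
step_arm:
  commands: "0 -2 3 0 0 0 0; 0 -4 6 0 0 0 0; 0 -5 8 0 0 0 0; 0 -5 8 0 0 0 0; 0 -5 8 0 0 0 0"

```text
time_s: 3.68
eef_pos: [657.0, 102.5, 319.4]
ee_rot: [-0.001, 0.221, 0.975, -0.0]
force: [0.7, 0.4, 0.4]
grip_width: -0.001
grip_force: 0.0
```

```bash
python3 look.py 2; python3 - <<'E'
from h import *
im=cv2.imread("pics/w2.png")[120:280,330:550];cv2.imwrite("pics/c2.png",cv2.resize(im,None,fx=3.6,fy=3.6,interpolation=cv2.INTER_CUBIC))
E
```

```text
thumb_rest [(array([184.5, 129.2]), 0.59)]
hinge_point [(array([380.4, 101.4]), 0.68)]
readout [(array([284.6,  34.1]), 0.58)]
quadrant_top [(array([432. , 189.3]), 0.63), (array([558.8,  41.8]), 0.6)]
pointer_tip [(array([438.1, 202.2]), 0.65)]
rider_tip [(array([407.3, 199.6]), 0.84)]
tester [(array([290.6, 122.4]), 0.97), (array([285. ,  34.2]), 0.65)]
4.0833 [656.52127585 101.33920687 320.78149177] [-2.28182299e-02  6.18574531e-01  8.53903209e-01 -3.29765001e-05
  1.66859987e+00 -1.14541495e+00]
```

View pics/c2.png

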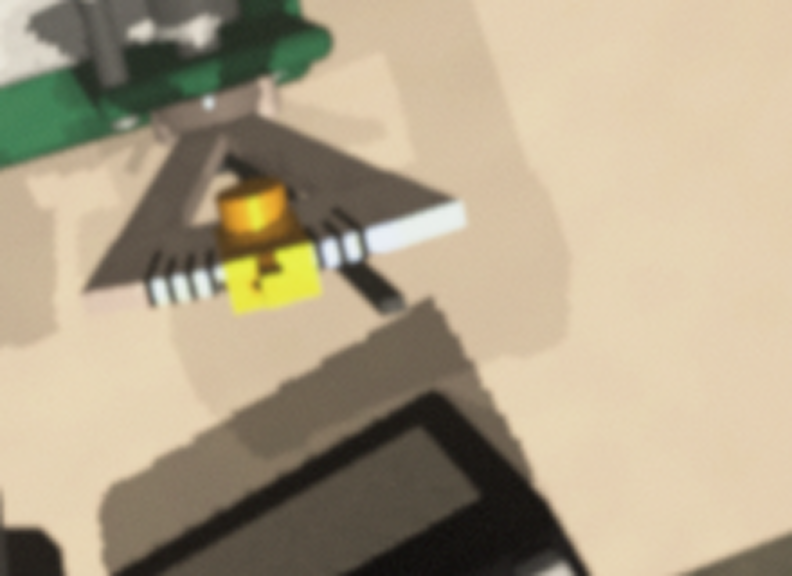

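```bash
python3 - <<'E'
from fit import *
V=[pickle.load(open(f"w{i}.pkl","rb")) for i in (1,2)]
V[0][1].update(thumb_rest=[270,178],pointer_tip=[551,271])
def f(p,full=False):
    o=[]
    for m,D in V:
        for k in D:
            if k in L: o.append(proj("wrist",W(p,L[k]),m)-D[k])
    return np.concatenate(o)
r=least_squares(f,[608,88,1.41],loss="soft_l1");print(r.x,r.fun.reshape(-1,2).round(1).tolist())
m=V[1][0]
for y in(-66.5,-58,-49.5):
  g=least_squares(lambda a:(proj("wrist",W(r.x,[100-146*np.sin(a[0]),y,86+146*np.cos(a[0])]),m)-[407.3,199.6]),[.15]);
  a=g.x[0];print(y,a,g.fun.round(1),"px view1",proj("wrist",W(r.x,[100-146*np.sin(a),y,86+146*np.cos(a)]),V[0][0]).round(1))
for rr in(137,140):
  for a in(.12,.14,.16,.18): print(rr,a,proj("wrist",W(r.x,[100-rr*np.sin(a),-52,86+rr*np.cos(a)]),m).round(1))
print(W(r.x,L["thumb_rest"]),tri([ray("wrist",v[1]["thumb_rest"],v[0]) for v in V]))
s=sense();T=R.from_quat(np.roll(s["ee_rot"],-1)).as_matrix();print(T.T@(W(r.x,L["thumb_rest"])+[0,0,60]-s["eef_pos"]),T.T@[np.cos(r.x[2]),np.sin(r.x[2]),0])
E
```

```text
[608.10101643  88.83001473   1.41264204] [[-0.1, 0.4], [-0.7, 1.2], [0.5, -0.9], [0.5, 0.3], [-0.7, -1.7], [0.2, 0.8], [-1.7, 1.4], [1.1, -1.5], [-0.4, -0.4], [0.7, 0.1]]
-66.5 0.12975632901726913 [ 4.6 21.7] px view1 [522.7 285.6]
-58 0.12891281135292043 [2.2 9.9] px view1 [521.5 275.3]
-49.5 0.12884936730387553 [-0.5 -2.1] px view1 [520.2 264.8]
137 0.12 [407.8 196.1]
137 0.14 [403.7 197. ]
137 0.16 [399.5 197.9]
137 0.18 [395.4 198.8]
140 0.12 [408.4 197.5]
140 0.14 [404.1 198.5]
140 0.16 [399.9 199.5]
140 0.18 [395.6 200.4]
[564.30080451   4.6781197   97.        ] (array([563.70558488,   5.32465117,  98.28074975]), [np.float64(0.060269153644684575), np.float64(0.06026915364466292)])
[  41.30290471 -127.10695246  163.73836096] [2.85998750e-01 9.58229990e-01 3.69729214e-05]
```

Request:
step_arm:
  commands: "0 1 -3 0 0 0 0; 0 2 -6 0 0 0 0; 0 3 -9 1 0 0 0; 0 4 -12 4 0 0 0; 0 4.1 -12.7 7 0 0 0; 0 4.1 -12.7 10 0 0 0; 0 4.1 -12.7 13 0 0 0; 0 4.1 -12.7 15.5 0 0 0; 0 4.1 -12.7 16.4 0 0 0; 0 4.1 -12.7 16.4 0 0 0; 0 4.1 -12.7 16.4 0 0 0"

```text
time_s: 5.0
eef_pos: [565.3, 4.8, 157.5]
ee_rot: [0.001, 0.222, 0.975, -0.0]
force: [-0.2, -0.4, 1.1]
grip_width: 0.001
grip_force: 0.0
```

```bash
python3 look.py 3; python3 -c "
from h import *;s=sense();print(s['force'],s['ee_rot'])
p=s['eef_pos'];print(proj('wrist',[564.3,4.7,97]))"
```

```text
thumb_rest [(array([313.5, 233.9]), 0.68)]
readout [(array([468.9,  65.7]), 0.83)]
pointer_tip [(array([430.1, 188.3]), 0.23)]
rider_tip [(array([314.4, 236.4]), 0.65)]
tester [(array([427.5, 190. ]), 0.89)]
5.4 [565.01488755   4.93348768 156.80159992] [-1.98581694e-01  4.83508506e-01  1.49892795e+00  9.88847350e-06
  1.15828616e+00 -1.32163978e+00]
[-0.2460538   0.10123908 -0.58924545] [4.34761798e-04 2.22005755e-01 9.75045258e-01 1.55281628e-05]
[314.59946316 234.20010947]
```

View pics/w3.png

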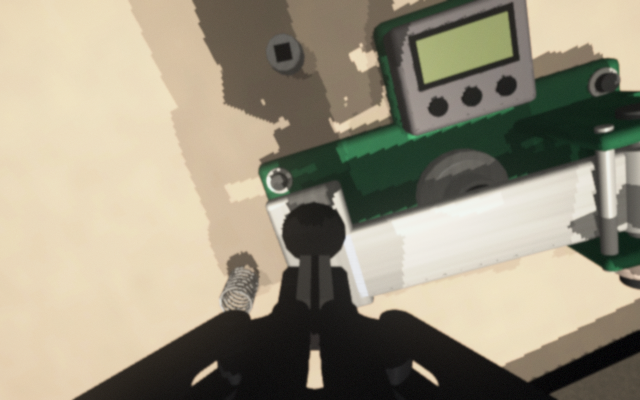

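Request:
step_arm:
  commands: "0 0 0 1 0 0 0; 0 0 0 2.2 0 0 0; 0 0 0 3.2 0 0 0; 0 0 0 3.8 0 0 0; 0 0 0 4 0 0 0; 0 0 0 4.2 0 0 0; 0 0 0 4.4 0 0 0; 0 0 0 4.5 0 0 0; 0 0 0 4.5 0 0 0; 0 0 0 4.5 0 0 0"

```text
time_s: 6.23
eef_pos: [564.9, 4.9, 111.7]
ee_rot: [0.0, 0.222, 0.975, -0.0]
force: [-2.8, -0.7, 2.7]
grip_width: 0.002
grip_force: 1.9
```

```bash
python3 -c "
from h import *;s=sense();print(s['force'],s['eef_pos'],s['time_s'])"
```

```text
[-2.84118459 -0.6725417   2.66308068] [564.90630765   4.85675317 111.71753323] 6.2333
```

Request:
step_arm:
  commands: "0 0 0 0.3 0 0 0; 0 0 0 0.6 0 0 0; 0 0 0 0.9 0 0 0; 0 0 0 1.2 0 0 0; 0 0 0 1.4 0 0 0; 0 0 0 1.6 0 0 0; 0 0 0 1.8 0 0 0; 0 0 0 1.9 0 0 0; 0 0 0 1.9 0 0 0; 0 0 0 1.9 0 0 0"

```text
time_s: 7.07
eef_pos: [565.2, 4.9, 93.0]
ee_rot: [0.001, 0.222, 0.975, 0.0]
force: [-4.2, -0.0, 8.3]
grip_width: 0.003
grip_force: 4.1
```

```bash
python3 look.py 4; python3 - <<'E'
from h import *
s=sense();print(s['force'],s['eef_pos'],s['time_s'])
for c in("side","top"):
    im=capture(c)
    for l in("pointer_tip","rider_tip","quadrant_top"):print(c,l,[(np.round(q["xy"],1),round(q["score"],2)) for q in spot_point(c,l)[:2]])
    cv2.imwrite(f"pics/{c}4.png",im[:,:,::-1])
a=cv2.imread("pics/side4.png")[120:220,280:400];b=cv2.imread("pics/top4.png")[150:250,230:350]
cv2.imwrite("pics/c4.png",cv2.resize(np.hstack([a,b]),None,fx=3.3,fy=5,interpolation=cv2.INTER_CUBIC))
E
```

```text
readout [(array([527.1,  58.4]), 0.67)]
rider_tip [(array([279. ,  48.6]), 0.2)]
tester [(array([455.7, 217.6]), 0.64)]
7.4667 [565.2393722    4.92180347  93.01183098] [-1.98569865e-01  5.63334320e-01  1.55762723e+00  1.40157055e-04
  1.01924109e+00 -1.32164772e+00]
[-2.90100017e+00 -3.94854258e-03  8.47066827e+00] [565.2393722    4.92180347  93.01183098] 7.4667
side pointer_tip [(array([330.1, 372.8]), 0.19)]
side rider_tip []
side quadrant_top [(array([342.5, 151. ]), 0.68)]
top pointer_tip []
top rider_tip [(array([271.1, 179.1]), 0.45)]
top quadrant_top [(array([206.5, 192.2]), 0.72), (array([262.8, 177.5]), 0.66)]
```

View pics/c4.png

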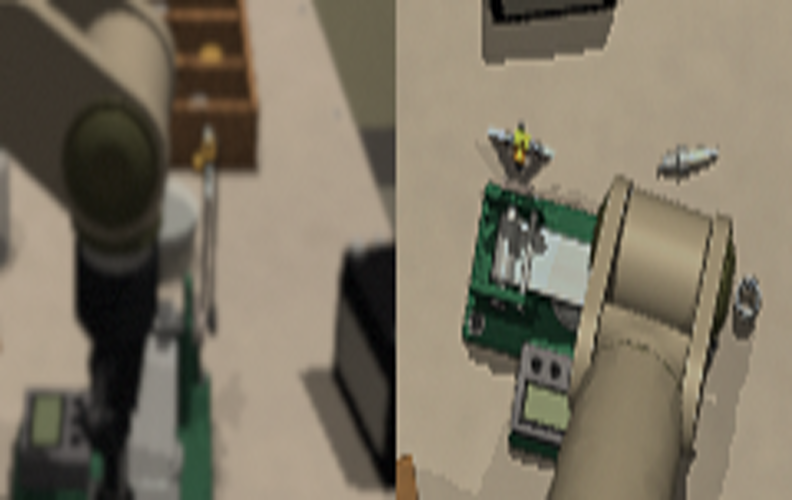

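Request:
step_arm:
  commands: "0 0 0 0.1 0 0 0; 0 0 0 0.2 0 0 0; 0 0 0 0.2 0 0 0; 0 0 0 0.2 0 0 0; 0 0 0 0.2 0 0 0; 0 0 0 0.2 0 0 0; 0 0 0 0.2 0 0 0; 0 0 0 0.2 0 0 0; 0 0 0 0.2 0 0 0; 0 0 0 0.2 0 0 0; 0 0 0 0.2 0 0 0; 0 0 0 0.2 0 0 0; 0 0 0 0.2 0 0 0; 0 0 0 0.2 0 0 0; 0 0 0 0.2 0 0 0; 0 0 0 0.2 0 0 0"

```text
time_s: 9.2
eef_pos: [565.3, 5.0, 91.1]
ee_rot: [0.001, 0.222, 0.975, 0.0]
force: [-2.9, 0.5, 8.7]
grip_width: 0.0
grip_force: 4.3
```

```bash
python3 - <<'E'
from fit import *
s=sense();print(s['force'],s['eef_pos'],s['time_s'])
acc=np.mean([capture("top").astype(float) for _ in range(4)],0)
p=[608.1,88.8,1.4126]
for a in(0,.1,.13,.16):print(a,[(proj("top",W(p,[100-146*np.sin(a),y,86+146*np.cos(a)]))).round(1) for y in(-58,-49.5)])
im=acc[165:195,250:290,::-1].astype(np.uint8);cv2.imwrite("pics/c5.png",cv2.resize(im,None,fx=18,fy=18,interpolation=cv2.INTER_CUBIC))
E
```

```text
[-2.90141617  0.4996272   8.69882396] [565.25159202   5.01575333  91.0553539 ] 9.2
0 [array([262.2, 173.8]), array([261.6, 176.1])]
0.1 [array([266.3, 174.7]), array([265.7, 177. ])]
0.13 [array([267.5, 175. ]), array([266.9, 177.3])]
0.16 [array([268.7, 175.3]), array([268.2, 177.6])]
```

View pics/c5.png

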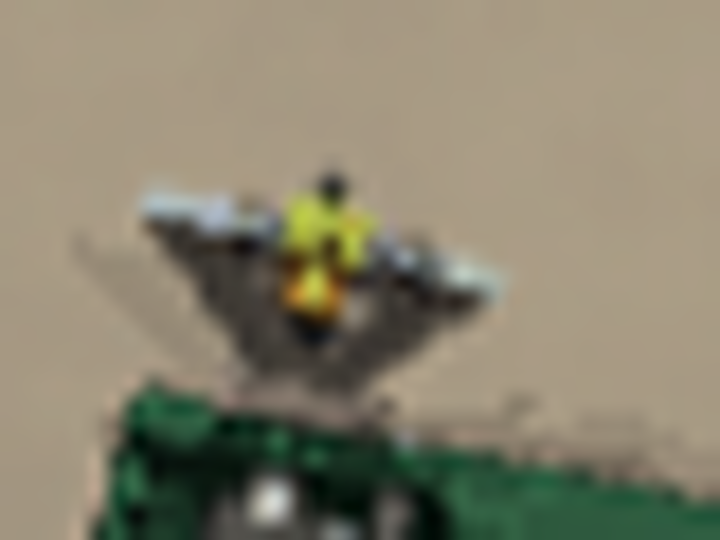

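Request:
step_arm:
  commands: "0 0 0 0.1 0 0 0; 0 0 0 0.1 0 0 0; 0 0 0 0.1 0 0 0; 0 0 0 0.1 0 0 0; 0 0 0 0.1 0 0 0; 0 0 0 0.1 0 0 0; 0 0 0 0.1 0 0 0; 0 0 0 0.1 0 0 0; 0 0 0 0.1 0 0 0; 0 0 0 0 0 0 0; 0 0 0 -0.2 0 0 0; 0 0 0 -0.4 0 0 0; 0 0 0 -0.6 0 0 0; 0 0 0 -0.8 0 0 0; 0 0 0 -1 0 0 0; 0 0 0 -1.2 0 0 0; 0 0 0 -1.4 0 0 0; 0 0 0 -1.6 0 0 0; 0 0 0 -1.8 0 0 0; 0 0 0 -2 0 0 0"

```text
time_s: 11.07
eef_pos: [565.1, 4.8, 110.6]
ee_rot: [0.001, 0.222, 0.975, 0.0]
force: [-0.8, -0.9, 2.8]
grip_width: 0.002
grip_force: 1.9
```

Request:
step_arm:
  commands: "0 0 0 -0.1 0 0 0; 0 0 0 -0.2 0 0 0; 0 0 0 -0.3 0 0 0; 0 0 0 -0.4 0 0 0; 0 0 0 -0.6 0 0 0; 0 0 0 -0.8 0 0 0; 0 0 0 -1.2 0 0 0; 0 0 0 -2 0 0 0; 0 0 0 -4 0 0 0; 0 0 0 -7 0 0 0; 0 0 0 -10 0 0 0; 0 0 0 -10 0 0 0; 0 0 0 -10 0 0 0; 0 0 0 -10 0 0 0; 0 0 0 -10 0 0 0; 0 0 0 -10 0 0 0"

```text
time_s: 12.4
eef_pos: [564.4, 5.0, 209.2]
ee_rot: [-0.001, 0.222, 0.975, -0.0]
force: [-0.9, -0.1, 0.8]
grip_width: -0.002
grip_force: 0.0
```

```bash
python3 - <<'E'
from h import *
s=sense();print(s['force'],s['eef_pos'],s['time_s'])
capture("wrist");print(spot_point("wrist","thumb_rest")[:1],proj("wrist",[564.3,4.7,97]))
print(finish_job())
E
```

```text
[-0.87753109 -0.12976351  0.75845443] [564.43989701   4.98529127 209.23520022] 12.4
[{'xy': [315.2, 208.7], 'score': 0.92}] [314.91586286 205.65742923]
the job is handed in; nothing more can be done
None
```

I pressed the lever until the pointer was level with the rider (about 1–2 mm off, estimated from the top camera), held it over 2 s, eased it gently back up to the top and took the hand clear; the job was handed in at about 12.4 s, and no verdict was returned.

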